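# Poke a stuck check weight up out of its block with the pin ejector

### The job

The brass check weight sits sunk and stuck in the round bore of its block. Take the pin ejector by its upright handle, feel gently under the block for the off-centre access hole (never press the pin against the block with 20 N or more), and push the weight up from below through it, about 18 mm, until the spring catches in the bore snap in under it; then draw the ejector out, so that the weight is left held up on the catches, and stand the ejector upright on the desk clear of the block. Do not touch the weight with the fingers and leave the other things alone.

Things in the scene. Friction and masses are not known exactly. Their poses are not given: they have to be found in the camera images.
- weight_block: Fixed holder: white painted metal collar, 57 mm outside, bore 31 mm, 65 to 119 mm above the desk, open beneath from the front (-x) and sides. Behind it, 27 to 49 mm from the axis along its +x, a grey column 40 mm wide on a foot plate 80 mm wide, 10 mm thick, 23 to 93 mm from the axis. Origin: on the bore axis at desk height, z up.
- bore_bottom (a point): Point on the bore axis at the flat rigid underside of the 6 mm thick floor, 65 mm above the desk; axes as the holder's. The floor has one round access hole, 10 mm wide, its centre 5.5 mm from this point in a random direction that is not measured and cannot be seen: find it by feel. The floor does not turn.
- bore_top (a point): Centre of the bore's upper mouth, 119 mm above the desk; axes as the holder's. Three spring catches with round noses in the bore wall press on the weight's side (3 to 5 N of friction); when its underside is more than 86 mm above the desk they snap in under it and then hold it up with its underside at 85 mm. If released lower than that, it slides back down.
- check_weight: Brass check weight, 30 mm diameter, 48 mm high, about 200 g; origin at the centre of its underside, z up. At the start it rests on the floor (underside 71 mm above the desk), its top flush with the collar's rim; pushing it up takes about 5 to 9 N. The polished bore guides it with little friction.
- ejector: Loose 150 g tool standing on the desk: flat blue foot bar 88 x 32 x 10 mm, black upright handle 24 mm (its x) by 16 mm (its y), up to 130 mm high, and a steel pin, 5 mm thick with a flat tip. Origin: under the handle's centre at the foot's underside; x along the foot to the pin, z up. Foot from x = -17 to 71 mm; pin at x = 58 mm, with a 13 mm wide boss up to 15.5 mm height.
- pin_tip (a point): Top of the ejector's pin: 58 mm along the ejector's x, 46 mm above its underside.
- ejector_grip (a point): Point to grip on the ejector's handle, on its centre line 108 mm above its underside; pinch the 16 mm width (the ejector's y) from above.
- marker: Bystander: black and white marker pen lying on the desk, 17 x 135 x 16 mm; origin at the underside's centre.
- tweezers: Bystander: steel tweezers lying on the desk, 13 x 122 x 9 mm; origin at the underside's centre.
- small_bottle: Bystander: small black-capped bottle, 46 mm diameter, 85 mm high; origin at the underside's centre.
- well_plate: Bystander: white well plate, 85 x 128 x 14 mm; origin at the underside's centre.

How it is judged:
By the outcome, as a careful person would: the job done as asked, in the order asked, and still so for the second after the job is handed in, with the robot touching nothing.
It also fails if it takes over 67 s, if anything falls off the work surface, if the arm or the gripper's body presses on something with over 40 N, if the wrist force passes 120 N, or if a joint passes its speed limit or range.

### The arm

A 6-joint arm with a two-finger parallel gripper is mounted at the origin on a cart in front of the work surface, level with it; the furniture and walls round the work are solid. World frame = base frame: x ahead of the robot, y to its left, z up, the work surface at z = 0. Lengths are in m, angles in rad, forces in N, time in s.
With the tool pointing down it reaches from about 0.25 to 0.85 m from the base axis. Payload 12.5 kg.
Tool frame: the origin (TCP) lies between the finger pads; the fingertips stand 25 mm ahead of it and the grasp point (between the pads) lies 6 mm ahead of it (r.tips_ahead is the distance from the TCP to the fingertips, in m); z points along the fingers, y is the direction in which the jaws open and shut (so a half turn about z gives the same grasp; the last joint's range is limited). The gripper opens to 93 mm and grips with 3 to 60 N. Pads are 15 mm wide; open, the fingers measure 128 mm over their backs; the gripper's body (75 mm by 188 mm) begins 65 mm behind the grasp point.
Start: joints at [1.258, 0.351, 1.652, -0, 1.139, -0.085], TCP at [0.124, 0.536, 0.244] pointing down, gripper open.
Joint ranges: [-2.75, 2.75], [-0.79, 2.1], [0.01, 2.65], [-1.57, 4.71], [0.07, 3.14], [-2.87, 2.87]. Speed limits (rad/s): [2.22, 2.22, 2.79, 3.14, 3.14, 3.14].

### API

Orientations are given as a unit quaternion [w, x, y, z].
In Python, from station import r gives the robot as it stands. The module is installed in compiled form; this text tells all that it offers.
- The arm moves only by the tool servo_tool, never from a script. Its argument "increments" is a list of rows, each an object of numbers: "x", "y", "z": the shift along the tool's x, y, z as a fraction of full scale; "wx", "wy", "wz": the turn, a rotation vector about the tool's x, y, z as a fraction of full scale; "claw": the closure, from -1 (fully open) to 1 (shut). A call has 1 to 20 rows; each row is the pose to reach, as a shift and turn from the pose commanded when the call began, along the tool's axes at that moment, turning the shorter way round; what a row does not reach only later rows make up. Full scale, the value 1, is 25 cm for a shift and 2 pi rad for a turn. A row lasts 1/8 s, in which the tool goes at most 62.5 mm and 10.7 degrees, less where a joint would pass 70% of its speed; a pose out of reach is approached as far as the arm can. A call with a number of a shift or a turn outside -1 to 1 is refused whole. A call with a gripper value outside its range is refused whole. The fingers move at their own pace and stop on an object; "grip_force" is the grip in N (left out, the last holds). Time passes only in rows, so rows that repeat a pose let the fingers close. It gives the time, the measured TCP pose, the force and the opening at its end, in the units of the state.
- r.read_state(): the state, without advancing time (a new reading comes with each control period).
- r.get_image(name): name is "scene" or "top"; returns a dict with "pixels" (384x512x3 uint8, red, green, blue), "intrinsics" (3x3 intrinsics, pixels), "world_to_cam" (4x4, takes a point from world to camera coordinates). Camera axes: x right, y up, looking along -z (the intrinsics and any distortion apply to the point x, -y, -z); pixel columns grow to the right and rows downward; lengths in m; the calibration is good to about 2 mm. A picture is of the moment at which its call begins. There is no depth.
- r.sign_off(): hands the job in, once; it reports no verdict.
Trained networks look in the newest picture that a camera, given by its name, has taken for a name from the list of things; names that differ only in an ending like _2 or _b are one class to them, and where a whole thing is asked for, a point or a joint stands for the part that bears it (a point fixed in the world has none). Each returns a list of dicts, best first, with "p" (0 to 1); they miss things now and then, are a little off and sometimes report something else, mostly with a low value. They report only what shows in the picture. A call takes as long as a camera call.
- r.recognise(camera, query): "box" ([left, top, right, bottom] as shares, 0 to 1, of the picture: columns of its width, rows of its height, round what is visible of it).
- r.pinpoint(camera, query): "at" ([column, row] as shares, 0 to 1, of the picture: columns of its width, rows of its height: a listed point, or the origin of a listed thing).
The state is a dict: "time_s": time; "joint_pos": joint angles; "qvel": joint speeds; "effort": joint torques, N m; "eef_pos": TCP position; "eef_rot": TCP orientation; "ft_force": force on the tool from outside, world axes, zero at the start; "torque": the same for the moment, N m; "opening": opening from 0.0 (shut) to 1.0 (fully open).
Only numpy, scipy, OpenCV 4.12 (cv2) and the standard library are available. Lean on these libraries where they do the work, as an engineer would, in place of code of your own. Each camera call takes 0.05 s, during which the arm holds its last target. There are 200 camera calls.

## Working session

There is one attempt and no reset: what is moved stays moved. The work goes in short steps, Python scripts to look and compute and a tool call to move; the robot and the scene stay as the last step left them, time stands still between calls to the robot, and variables do not carry over. Pictures are saved under pics/ and viewed, about 8 in all and at most 12, crops included, and the job is handed in when it is done.

Besides the shell and the picture viewer there is one more tool, called after "Emit:" as name([rows], argument=value, ...), one row to a line, values as JSON. servo_tool: Moves the arm, as the interface text tells. Shift numbers are shares of 25 cm and turn numbers shares of 2 pi rad, none past 1 either way. Its arguments: {"type":"object","properties":{"increments":{"type":"array"},"grip_force":{"type":"number"}},"required":["increments"]}

```bash
mkdir -p pics; ls
cat > h.py <<'E'
import numpy as np, cv2
from station import r
def grab(c,name=None):
    im=r.get_image(c)
    if name: cv2.imwrite('pics/'+name+'.png',cv2.cvtColor(im['pixels'],cv2.COLOR_RGB2BGR))
    return im
def ray(im,uv):
    K=np.array(im['intrinsics']);T=np.array(im['world_to_cam'])
    d=np.linalg.inv(K)@np.array([uv[0]*512,uv[1]*384,1.]);d=np.array([d[0],-d[1],-d[2]])
    return -T[:3,:3].T@T[:3,3], T[:3,:3].T@d
def atz(im,uv,z):
    o,d=ray(im,uv);return o+d*(z-o[2])/d[2]
def proj(im,p):
    K=np.array(im['intrinsics']);T=np.array(im['world_to_cam'])
    q=T[:3,:3]@np.array(p)+T[:3,3];q=K@np.array([q[0],-q[1],-q[2]]);return q[:2]/q[2]
E
python3 - <<'E'
from h import *
Z=dict(weight_block=0,bore_top=.119,bore_bottom=.065,check_weight=.071,ejector=0,pin_tip=.046,ejector_grip=.108,marker=0,tweezers=0,small_bottle=0,well_plate=0)
np.set_printoptions(precision=4,suppress=True)
for c in('top','scene'):
    im=grab(c,c+'0'); print(c,im['pixels'].shape,ray(im,(.5,.5)))
    for q,z in Z.items():
        for o in r.pinpoint(c,q)[:2]: print(q,round(o['p'],2),np.round(np.array(o['at'])*[512,384],1),atz(im,o['at'],z))
s=r.read_state();print(s)
E
```

```text
pics
top (384, 512, 3) (array([0.4382, 0.0228, 0.9569]), array([ 0.1368,  0.0054, -0.9906]))
weight_block 0.63 [287.6 187.7] [ 0.5803 -0.0598  0.    ]
bore_top 0.79 [291.3 181.2] [ 0.5783 -0.059   0.119 ]
check_weight 0.58 [286.1 188.6] [ 0.5675 -0.0498  0.071 ]
ejector 0.7 [165.2 207.6] [0.533  0.2786 0.    ]
pin_tip 0.78 [169.3 190.6] [0.5731 0.2562 0.046 ]
ejector_grip 0.56 [153.2 208. ] [0.522  0.2791 0.108 ]
marker 0.39 [288.6 182.4] [ 0.5951 -0.0631  0.    ]
tweezers 0.52 [356.6 211.8] [ 0.5089 -0.2464  0.    ]
small_bottle 0.9 [353.7 159.6] [ 0.6554 -0.2477  0.    ]
small_bottle 0.28 [288.  180.6] [ 0.6002 -0.0616  0.    ]
well_plate 0.8 [163.9 142.4] [0.7182 0.2852 0.    ]
scene (384, 512, 3) (array([ 0.1407, -0.3649,  0.7687]), array([ 0.4874,  0.4491, -0.7489]))
weight_block 0.96 [286.1 242.8] [ 0.5646 -0.0683  0.    ]
weight_block 0.53 [169.  158.1] [0.5751 0.3812 0.    ]
bore_top 0.86 [286.3 210.8] [ 0.5651 -0.0625  0.119 ]
bore_top 0.31 [284.7 239. ] [ 0.5045 -0.1062  0.119 ]
bore_bottom 0.91 [287.2 219.9] [ 0.5804 -0.0557  0.065 ]
bore_bottom 0.39 [289.3 336.6] [ 0.3689
[... 265 characters left out ...]
 -0.2181  0.    ]
tweezers 0.81 [337.4 306.4] [ 0.5082 -0.2527  0.    ]
small_bottle 0.79 [365.8 260.3] [ 0.6469 -0.2399  0.    ]
well_plate 0.57 [226.4 146.9] [0.7201 0.2853 0.    ]
well_plate 0.27 [179.7 184.3] [ 0.5255  0.2766 -0.    ]
{'time_s': 1.2, 'joint_pos': array([ 1.2584,  0.3507,  1.6518, -0.    ,  1.1391, -0.0846]), 'qvel': array([-0.0015,  0.0001,  0.    , -0.0008, -0.0009, -0.0008]), 'effort': array([ -0.0007, -49.7249, -28.548 ,   0.07  ,   0.0221,  -0.    ]), 'eef_pos': array([0.1242, 0.5358, 0.2437]), 'eef_rot': array([0.    , 0.1136, 0.9935, 0.    ]), 'ft_force': array([-0.3627, -0.1618, -0.2447]), 'torque': array([ 0.0146, -0.0357,  0.0004]), 'opening': 1.001503413189979}
```

Run:
```python
import cv2
t=cv2.imread('pics/top0.png');s=cv2.imread('pics/scene0.png')
a=cv2.resize(t[120:250,110:310],(800,520),interpolation=cv2.INTER_CUBIC)
b=cv2.resize(s[110:290,140:340],(660,594),interpolation=cv2.INTER_CUBIC)
cv2.imwrite('pics/ta.png',a);cv2.imwrite('pics/sb.png',b)
```

```text
(no output)
```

View pics/ta.png

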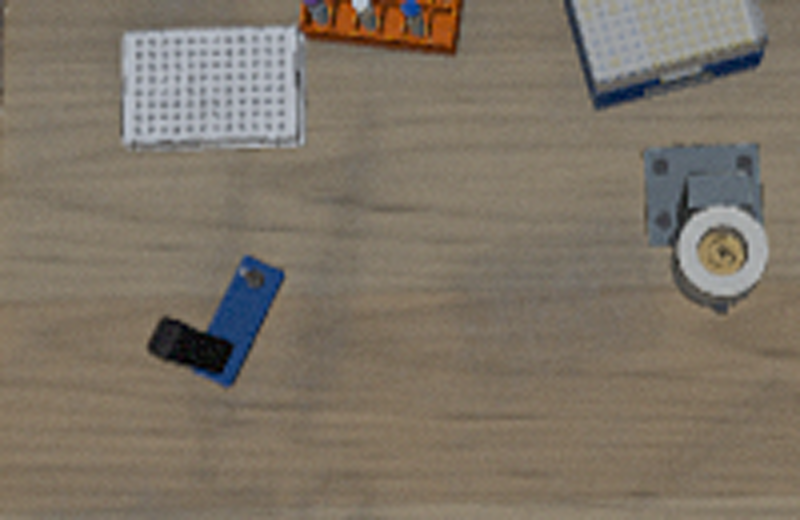

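View pics/sb.png

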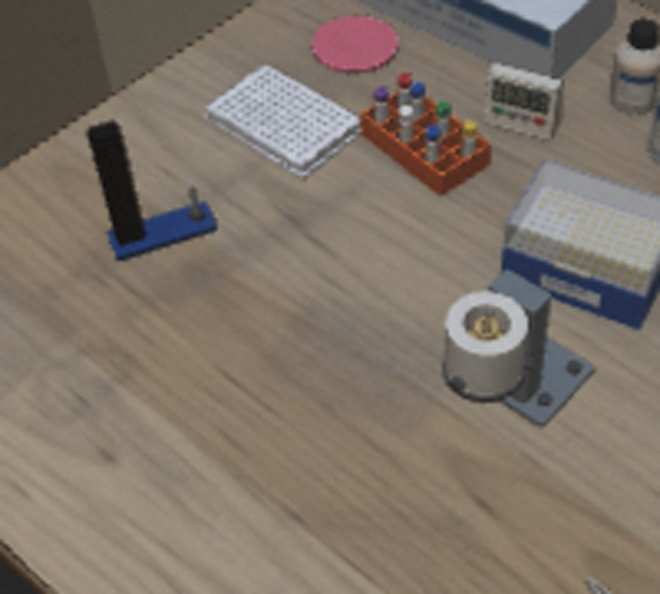

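View pics/scene0.png

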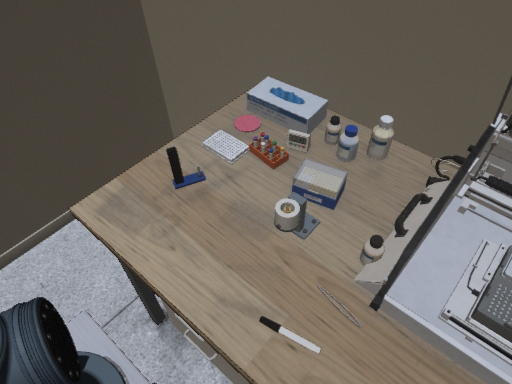

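Both views agree: the block is near px (287,215) in scene and the ejector near (180,180). Next I'll refine both poses with silhouette fits.

```bash
cat >> h.py <<'E'
from scipy.optimize import minimize
def box(x0,x1,y0,y1,z0,z1): return np.array([[a,b,c] for a in(x0,x1) for b in(y0,y1) for c in(z0,z1)])
def cyl(rad,z0,z1):
    t=np.linspace(0,2*np.pi,40,endpoint=False);return np.vstack([np.c_[rad*np.cos(t),rad*np.sin(t),0*t+z] for z in(z0,z1)])
EJ=[box(-.017,.071,-.016,.016,0,.010),box(-.012,.012,-.008,.008,.01,.13)]
def sil(im,parts,p,S=8,off=(0,0,512,384),z=0):
    x,y,a=p;R=np.array([[np.cos(a),-np.sin(a),0],[np.sin(a),np.cos(a),0],[0,0,1]])
    m=np.zeros(((off[3]-off[1])*S,(off[2]-off[0])*S),np.uint8)
    for P in parts:
        W=P@R.T+[x,y,z]
        uv=np.array([proj(im,w) for w in W])
        h=cv2.convexHull(((uv-off[:2])*S*16).astype(np.int32))
        cv2.fillConvexPoly(m,h,255,shift=4)
    return cv2.resize(m,None,fx=1/S,fy=1/S,interpolation=cv2.INTER_AREA)/255.
E
cat > fit.py <<'E'
from h import *
np.set_printoptions(precision=4,suppress=True)
def fit(ims,masks,offs,parts,p0,z=0):
    def c(q):
        p=np.array([q[0],q[1],q[2]*10])
        return sum(np.abs(sil(i,parts,p,off=o,z=z)-m).sum() for i,m,o in zip(ims,masks,offs))
    s=minimize(c,[p0[0],p0[1],p0[2]/10],method='Nelder-Mead',options=dict(initial_simplex=[[p0[0]+a,p0[1]+b,p0[2]/10+d] for a,b,d in((0,0,0),(.006,0,0),(0,.006,0),(0,0,.012))],xatol=1e-4,fatol=.02))
    return s.x*[1,1,10],s.fun
def crop(im,o): return im['pixels'][o[1]:o[3],o[0]:o[2]].astype(int)
ims=dict(top=grab('top'),scene=grab('scene'))
O=dict(top=(140,175,190,225),scene=(155,135,215,195))
M={}
for c in O:
    a=crop(ims[c],O[c]);R,G,B=a[...,0],a[...,1],a[...,2]
    m=((B>R+15)|(a.max(2)<60)).astype(np.uint8);n,l,st,_=cv2.connectedComponentsWithStats(m)
    M[c]=(l==1+st[1:,4].argmax()).astype(float);print(c,M[c].sum())
for cs in(['top'],['scene'],['top','scene']):
    print('ej',cs,fit([ims[c] for c in cs],[M[c] for c in cs],[O[c] for c in cs],EJ,[.53,.279,-.5]))
# block: white ring + column/plate
O=dict(top=(265,150,310,205),scene=(265,185,330,245))
for c in O:
    a=crop(ims[c],O[c]);m=((a.max(2)-a.min(2)<22)|(a[...,2]>a[...,0]+2)).astype(np.uint8)
    cv2.imwrite('pics/m_%s.png'%c,cv2.resize(np.hstack([np.repeat(m[...,None]*255,3,2),a[...,::-1].astype(np.uint8)]),None,fx=5,fy=5,interpolation=0))
    w=(a.min(2)>135).astype(np.uint8);n,l,st,ce=cv2.connectedComponentsWithStats(w);k=1+st[1:,4].argmax()
    print(c,'white',st[k],ce[k])
a=cv2.imread('pics/m_top.png');b=cv2.imread('pics/m_scene.png')
h=max(a.shape[0],b.shape[0]);W=max(a.shape[1],b.shape[1])
o=np.zeros((a.shape[0]+b.shape[0],W,3),np.uint8);o[:a.shape[0],:a.shape[1]]=a;o[a.shape[0]:,:b.shape[1]]=b;cv2.imwrite('pics/masks.png',o);print(o.shape)
E
python3 fit.py
```

```text
top 464.0
scene 584.0
ej ['top'] (array([ 0.5281,  0.2774, -0.4268]), np.float64(70.29019607843136))
ej ['scene'] (array([ 0.5277,  0.2781, -0.4991]), np.float64(83.44705882352942))
ej ['top', 'scene'] (array([ 0.5279,  0.2779, -0.4472]), np.float64(158.93725490196078))
top white [ 15  21  22  23 259] [25.417  32.4208]
scene white [ 10  13  25  20 264] [21.9432 22.5038]
(575, 650, 3)
```

View pics/masks.png

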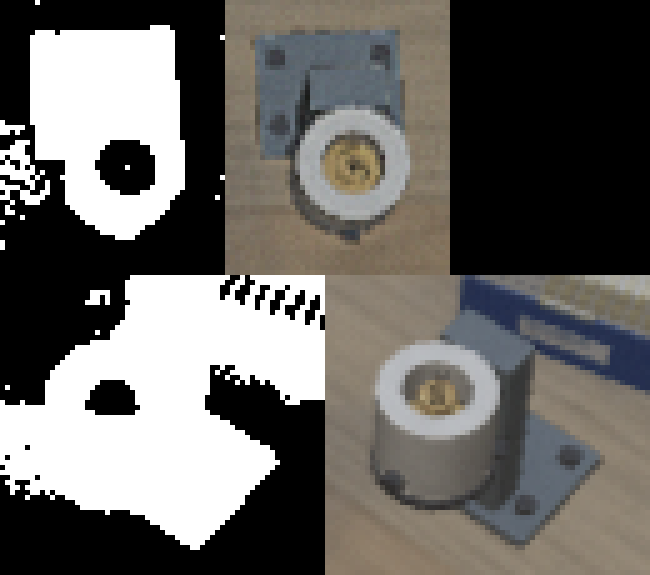

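The masks show the collar and plate clearly. The plate corners are at top px (271,157), (299.6,155.6) and (272.4,181.6), and scene px (304,239) and (320,222). Now I'll fit the ring.

```bash
cat > fit2.py <<'E'
from h import *
np.set_printoptions(precision=4,suppress=True)
def cp(im,uv,z): return atz(im,(uv[0]/512,uv[1]/384),z)[:2]
t=grab('top');s=grab('scene')
P=[cp(t,u,.01) for u in((271,157),(299.6,155.6),(272.4,181.6))];Q=[cp(s,u,.01) for u in((304,239),(320,222))]
print(P,Q)
d=P[0]-P[1];print('yaw top',np.arctan2(d[1],d[0])-np.pi/2,np.linalg.norm(d)); d=P[0]-P[2];print(np.arctan2(d[1],d[0]))
d=Q[1]-Q[0];print('yaw sc',np.arctan2(d[1],d[0]),np.linalg.norm(d))
res={}
def ann(im,p,o):
    T=lambda q:np.c_[q]
    return sil(im,[cyl(.0285,.119,.119)],[p[0],p[1],0],off=o)-sil(im,[cyl(.0155,.119,.119)],[p[0],p[1],0],off=o)
Ms=[]
for n,im,o in(('top',t,(265,150,310,205)),('scene',s,(265,185,305,230))):
    a=im['pixels'][o[1]:o[3],o[0]:o[2]].astype(float)
    g=a.min(2);lo,hi=(120,200) if n=='top' else (150,205)
    print(n,np.percentile(g,[50,90,95,98]))
    m=np.clip((g-lo)/(hi-lo),0,1)
    Ms.append((im,m,o))
def c(p,Ms): return sum(np.abs(ann(i,p,o)-m).sum() for i,m,o in Ms)
for k in([0],[1],[0,1]):
    f=minimize(lambda q:c(q,[Ms[i] for i in k]),[.572,-.06],method='Nelder-Mead',options=dict(initial_simplex=[[.572,-.06],[.578,-.06],[.572,-.054]],xatol=1e-4,fatol=.01));print('ring',k,f.x,f.fun)
E
python3 fit2.py
```

```text
[array([ 0.6661, -0.016 ]), array([ 0.6681, -0.0955]), array([ 0.5967, -0.0178])] [array([ 0.5957, -0.0982]), array([ 0.6627, -0.098 ])]
yaw top 0.025720752546360304 0.07956442737501859
0.026536100856317427
yaw sc 0.0030342754010782747 0.06703214850542863
top [ 98.  147.2 168.  171. ]
scene [107. 179. 183. 184.]
ring [0] [ 0.5758 -0.0574] 149.97892156862747
ring [1] [ 0.5742 -0.0579] 158.29055258467022
ring [0, 1] [ 0.5745 -0.0579] 308.77107843137253
```

Emit:
servo_tool([
  {"x": -0.9, "y": -0.32, "claw": -1},
  {"x": -0.9, "y": -0.32, "claw": -1},
  {"x": -0.9, "y": -0.32, "claw": -1},
  {"x": -0.9, "y": -0.32, "claw": -1},
  {"x": -0.9, "y": -0.32, "claw": -1},
], grip_force=40)

```text
invalid input at $.increments[0]: expected keys x, y, z, wx, wy, wz, claw
```

```bash
cat >> h.py <<'E'
from scipy.spatial.transform import Rotation as Ro
def plan(tx,ty,tz,ya):
    "target TCP, desired world angle of tool y (deg)"
    s=r.read_state();w,x,y,z=s['eef_rot'];R=Ro.from_quat([x,y,z,w]).as_matrix()
    d=R.T@(np.array([tx,ty,tz])-s['eef_pos']);cy=np.degrees(np.arctan2(R[1,1],R[0,1]))
    dy=(ya-cy+90)%180-90
    zt=np.array([0,0,-1.]);yt=np.array([np.cos(np.radians(ya if abs(((ya-cy+180)%360)-180)<90 else ya+180)),np.sin(np.radians(ya)),0]);Rt=np.c_[np.cross(yt,zt),yt,zt]
    print('shift fr',np.round(d/.25,4),'turn fr',np.round(Ro.from_matrix(R.T@Rt).as_rotvec()/2/np.pi,4),'t',s['time_s'],'pos',np.round(s['eef_pos'],4),'yang',round(cy,2),'F',np.round(s['ft_force'],2),'T',np.round(s['torque'],2),'op',round(s['opening'],3))
E
python3 -c "
from h import *
plan(.528,.278,.18,62.5)"
```

```text
shift fr [-1.8065 -0.6397  0.2545] turn fr [-0.     -0.      0.0401] t 1.4 pos [0.1242 0.5358 0.2436] yang 76.95 F [ 0.24 -0.42  0.2 ] T [-0.01 -0.01  0.04] op 1.002
```

Emit:
servo_tool([
  {"x": -0.9, "y": -0.32, "z": 0, "wx": 0, "wy": 0, "wz": 0, "claw": -1},
  {"x": -0.9, "y": -0.32, "z": 0, "wx": 0, "wy": 0, "wz": 0, "claw": -1},
  {"x": -0.9, "y": -0.32, "z": 0, "wx": 0, "wy": 0, "wz": 0, "claw": -1},
  {"x": -0.9, "y": -0.32, "z": 0, "wx": 0, "wy": 0, "wz": 0, "claw": -1},
  {"x": -0.9, "y": -0.32, "z": 0, "wx": 0, "wy": 0, "wz": 0, "claw": -1},
], grip_force=40)

```text
time_s: 2.02
eef_pos: [0.3276, 0.4055, 0.2436]
eef_rot: [0.0, 0.116, 0.993, -0.0]
ft_force: [0.4, 0.4, -0.2]
opening: 1.0
```

```bash
python3 -c "
from h import *
plan(.528,.278,.18,62.5)"
```

```text
shift fr [-0.8974 -0.312   0.2549] turn fr [0.     0.0001 0.0395] t 2.025 pos [0.3276 0.4055 0.2436] yang 76.72 F [ 0.41  0.38 -0.25] T [ 0.03  0.01 -0.01] op 1.0
```

Emit:
servo_tool([
  {"x": -0.897, "y": -0.312, "z": 0.1, "wx": 0, "wy": 0, "wz": 0.0395, "claw": -1},
  {"x": -0.897, "y": -0.312, "z": 0.1, "wx": 0, "wy": 0, "wz": 0.0395, "claw": -1},
  {"x": -0.897, "y": -0.312, "z": 0.1, "wx": 0, "wy": 0, "wz": 0.0395, "claw": -1},
  {"x": -0.897, "y": -0.312, "z": 0.1, "wx": 0, "wy": 0, "wz": 0.0395, "claw": -1},
  {"x": -0.897, "y": -0.312, "z": 0.25, "wx": 0, "wy": 0, "wz": 0.0395, "claw": -1},
  {"x": -0.897, "y": -0.312, "z": 0.4, "wx": 0, "wy": 0, "wz": 0.0395, "claw": -1},
  {"x": -0.897, "y": -0.312, "z": 0.518, "wx": 0, "wy": 0, "wz": 0.0395, "claw": -1},
  {"x": -0.897, "y": -0.312, "z": 0.518, "wx": 0, "wy": 0, "wz": 0.0395, "claw": -1},
])

```text
time_s: 3.02
eef_pos: [0.5246, 0.2808, 0.1124]
eef_rot: [-0.002, 0.235, 0.972, -0.001]
ft_force: [-0.2, 0.1, 0.4]
opening: 0.997
```

```bash
python3 -c "
from h import *
plan(.528,.278,.114,62.5)
a=grab('top')['pixels'][150:250,100:220,::-1];b=grab('scene')['pixels'][100:220,120:260,::-1]
a=cv2.resize(a,(400,333));b=cv2.resize(b,(389,333));cv2.imwrite('pics/g.png',np.hstack([a,b]))"
```

```text
shift fr [-0.0171 -0.0036 -0.0065] turn fr [-0.0005 -0.0004  0.0008] t 3.025 pos [0.5246 0.2808 0.1124] yang 62.77 F [-0.21  0.06  0.38] T [-0.04 -0.    0.03] op 0.997
```

View pics/g.png

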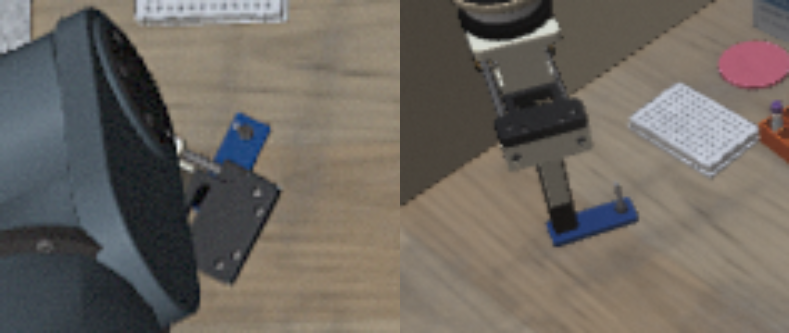

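Emit:
servo_tool([
  {"x": -0.012, "y": -0.004, "z": -0.006, "wx": -0.0005, "wy": -0.0004, "wz": 0.0008, "claw": -1},
  {"x": -0.012, "y": -0.004, "z": -0.006, "wx": -0.0005, "wy": -0.0004, "wz": 0.0008, "claw": 1},
  {"x": -0.012, "y": -0.004, "z": -0.006, "wx": -0.0005, "wy": -0.0004, "wz": 0.0008, "claw": 1},
  {"x": -0.012, "y": -0.004, "z": -0.006, "wx": -0.0005, "wy": -0.0004, "wz": 0.0008, "claw": 1},
  {"x": -0.012, "y": -0.004, "z": -0.006, "wx": -0.0005, "wy": -0.0004, "wz": 0.0008, "claw": 1},
  {"x": -0.012, "y": -0.004, "z": -0.006, "wx": -0.0005, "wy": -0.0004, "wz": 0.0008, "claw": 1},
  {"x": -0.012, "y": -0.004, "z": -0.006, "wx": -0.0005, "wy": -0.0004, "wz": 0.0008, "claw": 1},
  {"x": -0.012, "y": -0.004, "z": -0.006, "wx": -0.0005, "wy": -0.0004, "wz": 0.0008, "claw": 1},
], grip_force=60)

```text
time_s: 4.12
eef_pos: [0.5283, 0.2782, 0.1156]
eef_rot: [0.002, 0.238, 0.971, 0.001]
ft_force: [-0.4, -0.4, -1.0]
opening: 0.298
```

```bash
python3 -c "
from h import *
plan(.528,.278,.114,62.5)"
```

```text
shift fr [ 0.0009 -0.0012  0.0065] turn fr [ 0.0005  0.0004 -0.0002] t 4.125 pos [0.5283 0.2782 0.1156] yang 62.44 F [-0.36 -0.41 -0.98] T [0.02 0.01 0.04] op 0.298
```

Emit:
servo_tool([
  {"x": 0, "y": 0, "z": 0, "wx": 0, "wy": 0, "wz": 0, "claw": 1},
  {"x": 0, "y": 0, "z": 0, "wx": 0, "wy": 0, "wz": 0, "claw": 1},
  {"x": 0, "y": 0, "z": 0, "wx": 0, "wy": 0, "wz": 0, "claw": 1},
])

```text
time_s: 4.5
eef_pos: [0.5283, 0.2781, 0.1156]
eef_rot: [0.002, 0.238, 0.971, 0.001]
ft_force: [-0.8, 1.4, 0.4]
opening: 0.165
```

```bash
python3 -c "
from h import *
plan(.516,-.057,.23,90)"
```

```text
shift fr [-0.5777 -1.2098 -0.4598] turn fr [ 0.0004  0.0005 -0.0766] t 4.5 pos [0.5283 0.2781 0.1156] yang 62.44 F [-0.84  1.37  0.42] T [ 0.01 -0.01 -0.  ] op 0.165
```

Emit:
servo_tool([
  {"x": 0, "y": 0, "z": -0.03, "wx": 0, "wy": 0, "wz": 0, "claw": 1},
  {"x": 0, "y": 0, "z": -0.06, "wx": 0, "wy": 0, "wz": 0, "claw": 1},
  {"x": -0.03, "y": -0.15, "z": -0.06, "wx": 0, "wy": 0, "wz": -0.015, "claw": 1},
  {"x": -0.07, "y": -0.3, "z": -0.06, "wx": 0, "wy": 0, "wz": -0.035, "claw": 1},
  {"x": -0.11, "y": -0.45, "z": -0.06, "wx": 0, "wy": 0, "wz": -0.055, "claw": 1},
  {"x": -0.14, "y": -0.58, "z": -0.06, "wx": 0, "wy": 0, "wz": -0.07, "claw": 1},
  {"x": -0.154, "y": -0.675, "z": -0.06, "wx": 0.0004, "wy": 0.0005, "wz": -0.0766, "claw": 1},
  {"x": -0.154, "y": -0.675, "z": -0.06, "wx": 0.0004, "wy": 0.0005, "wz": -0.0766, "claw": 1},
])

```text
time_s: 5.5
eef_pos: [0.4843, 0.1098, 0.1308]
eef_rot: [0.0, 0.001, 1.0, -0.0]
ft_force: [0.7, 0.7, -1.0]
opening: 0.168
```

```bash
python3 -c "
from h import *
plan(.44,-.0575,.1296,90.5)"
```

```text
shift fr [ 0.1761 -0.6695  0.0046] turn fr [-0.      0.0001 -0.0016] t 5.5 pos [0.4843 0.1098 0.1308] yang 89.91 F [ 0.65  0.74 -0.98] T [ 0.02  0.04 -0.01] op 0.168
```

Emit:
servo_tool([
  {"x": 0.06, "y": -0.17, "z": 0.0, "wx": 0, "wy": 0, "wz": 0, "claw": 1},
  {"x": 0.12, "y": -0.34, "z": 0.0, "wx": 0, "wy": 0, "wz": 0, "claw": 1},
  {"x": 0.176, "y": -0.5, "z": 0.0, "wx": 0, "wy": 0, "wz": 0, "claw": 1},
  {"x": 0.176, "y": -0.61, "z": 0.004, "wx": 0, "wy": 0, "wz": -0.0016, "claw": 1},
  {"x": 0.176, "y": -0.67, "z": 0.004, "wx": 0, "wy": 0, "wz": -0.0016, "claw": 1},
  {"x": 0.176, "y": -0.67, "z": 0.004, "wx": 0, "wy": 0, "wz": -0.0016, "claw": 1},
  {"x": 0.176, "y": -0.67, "z": 0.004, "wx": 0, "wy": 0, "wz": -0.0016, "claw": 1},
])

```text
time_s: 6.38
eef_pos: [0.4406, -0.056, 0.1292]
eef_rot: [0.0, -0.005, 1.0, 0.0]
ft_force: [0.4, -0.5, -0.3]
opening: 0.173
```

```bash
python3 -c "
from h import *
np.set_printoptions(precision=4,suppress=True)
plan(.5165,-.0575,.1296,90.5)
for c in('top','scene'):
    im=grab(c,'h_'+c);print([(round(o['p'],2),atz(im,o['at'],.06)) for o in r.pinpoint(c,'pin_tip')[:2]])
a=cv2.imread('pics/h_top.png')[130:250,230:350];b=cv2.imread('pics/h_scene.png')[150:270,200:340]
cv2.imwrite('pics/h.png',np.hstack([cv2.resize(a,(400,400)),cv2.resize(b,(400,343)) if 0 else cv2.resize(b,(400,400))]))"
```

```text
shift fr [-0.3035 -0.0093 -0.0015] turn fr [0.     0.     0.0003] t 6.375 pos [ 0.4406 -0.056   0.1292] yang 90.61 F [ 0.43 -0.48 -0.34] T [0.02 0.05 0.01] op 0.173
[]
[(0.57, array([ 0.501 , -0.0598,  0.06  ]))]
```

View pics/h.png

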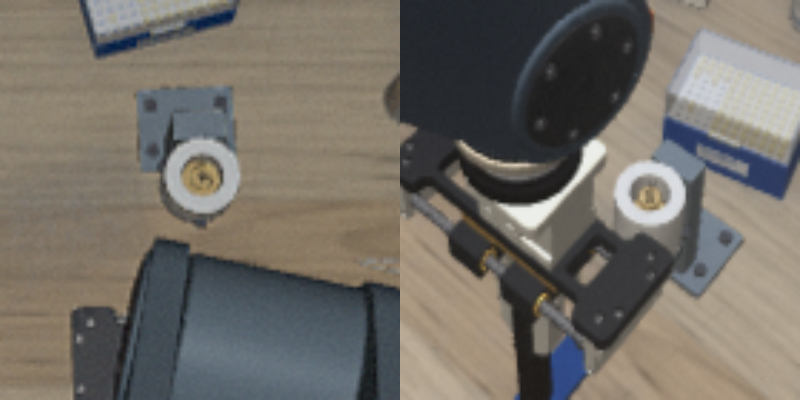

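Emit:
servo_tool([
  {"x": -0.1, "y": -0.008, "z": 0, "wx": 0, "wy": 0, "wz": 0, "claw": 1},
  {"x": -0.2, "y": -0.008, "z": 0, "wx": 0, "wy": 0, "wz": 0, "claw": 1},
  {"x": -0.27, "y": -0.008, "z": 0, "wx": 0, "wy": 0, "wz": 0, "claw": 1},
  {"x": -0.304, "y": -0.008, "z": 0, "wx": 0, "wy": 0, "wz": 0, "claw": 1},
  {"x": -0.304, "y": -0.008, "z": 0, "wx": 0, "wy": 0, "wz": 0, "claw": 1},
  {"x": -0.304, "y": -0.008, "z": 0, "wx": 0, "wy": 0, "wz": 0, "claw": 1},
])

```text
time_s: 7.32
eef_pos: [0.5158, -0.0579, 0.1291]
eef_rot: [-0.0, -0.005, 1.0, 0.0]
ft_force: [-0.5, 0.1, -1.0]
opening: 0.171
```

```bash
python3 -c "
from h import *
plan(.5165,-.058,.1345,90.5)"
```

```text
shift fr [-0.0028 -0.0004 -0.0215] turn fr [ 0.     -0.0001  0.0003] t 7.325 pos [ 0.5158 -0.0579  0.1291] yang 90.59 F [-0.5   0.09 -1.02] T [ 0.01  0.05 -0.01] op 0.171
```

Emit:
servo_tool([
  {"x": -0.003, "y": 0, "z": -0.008, "wx": 0, "wy": 0, "wz": 0, "claw": 1},
  {"x": -0.003, "y": 0, "z": -0.014, "wx": 0, "wy": 0, "wz": 0, "claw": 1},
  {"x": -0.003, "y": 0, "z": -0.018, "wx": 0, "wy": 0, "wz": 0, "claw": 1},
  {"x": -0.003, "y": 0, "z": -0.02, "wx": 0, "wy": 0, "wz": 0, "claw": 1},
])

```text
time_s: 7.82
eef_pos: [0.5172, -0.058, 0.1343]
eef_rot: [0.0, -0.005, 1.0, -0.0]
ft_force: [-0.0, -0.0, -1.9]
opening: 0.165
```

Emit:
servo_tool([
  {"x": 0, "y": 0, "z": -0.002, "wx": 0, "wy": 0, "wz": 0, "claw": 1},
  {"x": 0, "y": 0, "z": -0.004, "wx": 0, "wy": 0, "wz": 0, "claw": 1},
])

```text
time_s: 8.07
eef_pos: [0.5171, -0.058, 0.1351]
eef_rot: [-0.0, -0.005, 1.0, 0.0]
ft_force: [0.8, 0.0, -5.2]
opening: 0.17
```

Emit:
servo_tool([
  {"x": 0, "y": 0, "z": 0.012, "wx": 0, "wy": 0, "wz": 0, "claw": 1},
  {"x": -0.022, "y": 0, "z": 0.012, "wx": 0, "wy": 0, "wz": 0, "claw": 1},
  {"x": -0.022, "y": 0, "z": 0.012, "wx": 0, "wy": 0, "wz": 0, "claw": 1},
  {"x": -0.022, "y": 0, "z": 0.005, "wx": 0, "wy": 0, "wz": 0, "claw": 1},
  {"x": -0.022, "y": 0, "z": -0.002, "wx": 0, "wy": 0, "wz": 0, "claw": 1},
  {"x": -0.022, "y": 0, "z": -0.002, "wx": 0, "wy": 0, "wz": 0, "claw": 1},
])

```text
time_s: 8.82
eef_pos: [0.5225, -0.0579, 0.1353]
eef_rot: [-0.0, -0.005, 1.0, 0.0]
ft_force: [4.1, -0.3, -11.3]
opening: 0.17
```

Emit:
servo_tool([
  {"x": 0, "y": 0, "z": 0.014, "wx": 0, "wy": 0, "wz": 0, "claw": 1},
  {"x": 0.0064, "y": 0.0156, "z": 0.014, "wx": 0, "wy": 0, "wz": 0, "claw": 1},
  {"x": 0.0064, "y": 0.0156, "z": 0.014, "wx": 0, "wy": 0, "wz": 0, "claw": 1},
  {"x": 0.0064, "y": 0.0156, "z": 0.006, "wx": 0, "wy": 0, "wz": 0, "claw": 1},
  {"x": 0.0064, "y": 0.0156, "z": 0, "wx": 0, "wy": 0, "wz": 0, "claw": 1},
  {"x": 0.0064, "y": 0.0156, "z": 0, "wx": 0, "wy": 0, "wz": 0, "claw": 1},
])

```text
time_s: 9.57
eef_pos: [0.521, -0.0541, 0.1353]
eef_rot: [-0.0, -0.005, 1.0, 0.0]
ft_force: [4.6, -0.7, -11.3]
opening: 0.164
```

Emit:
servo_tool([
  {"x": 0, "y": 0, "z": 0.014, "wx": 0, "wy": 0, "wz": 0, "claw": 1},
  {"x": 0.0156, "y": 0.0064, "z": 0.014, "wx": 0, "wy": 0, "wz": 0, "claw": 1},
  {"x": 0.0156, "y": 0.0064, "z": 0.014, "wx": 0, "wy": 0, "wz": 0, "claw": 1},
  {"x": 0.0156, "y": 0.0064, "z": 0.006, "wx": 0, "wy": 0, "wz": 0, "claw": 1},
  {"x": 0.0156, "y": 0.0064, "z": 0, "wx": 0, "wy": 0, "wz": 0, "claw": 1},
  {"x": 0.0156, "y": 0.0064, "z": 0, "wx": 0, "wy": 0, "wz": 0, "claw": 1},
])

```text
time_s: 10.32
eef_pos: [0.517, -0.0525, 0.1355]
eef_rot: [-0.0, -0.005, 1.0, 0.0]
ft_force: [1.7, -0.7, -7.3]
opening: 0.171
```

Emit:
servo_tool([
  {"x": 0, "y": 0, "z": 0.014, "wx": 0, "wy": 0, "wz": 0, "claw": 1},
  {"x": 0.0156, "y": -0.0064, "z": 0.014, "wx": 0, "wy": 0, "wz": 0, "claw": 1},
  {"x": 0.0156, "y": -0.0064, "z": 0.014, "wx": 0, "wy": 0, "wz": 0, "claw": 1},
  {"x": 0.0156, "y": -0.0064, "z": 0.006, "wx": 0, "wy": 0, "wz": 0, "claw": 1},
  {"x": 0.0156, "y": -0.0064, "z": 0, "wx": 0, "wy": 0, "wz": 0, "claw": 1},
  {"x": 0.0156, "y": -0.0064, "z": 0, "wx": 0, "wy": 0, "wz": 0, "claw": 1},
])

```text
time_s: 11.08
eef_pos: [0.5133, -0.0541, 0.1359]
eef_rot: [0.0, -0.005, 1.0, -0.0]
ft_force: [-0.1, -0.6, -2.0]
opening: 0.168
```

Emit:
servo_tool([
  {"x": 0, "y": 0, "z": -0.004, "wx": 0, "wy": 0, "wz": 0, "claw": 1},
  {"x": 0, "y": 0, "z": -0.004, "wx": 0, "wy": 0, "wz": 0, "claw": 1},
])

```text
time_s: 11.32
eef_pos: [0.5132, -0.0541, 0.1367]
eef_rot: [0.0, -0.005, 1.0, -0.0]
ft_force: [-0.1, -0.3, -2.0]
opening: 0.171
```

Emit:
servo_tool([
  {"x": 0, "y": 0, "z": -0.004, "wx": 0, "wy": 0, "wz": 0, "claw": 1},
  {"x": 0, "y": 0, "z": -0.008, "wx": 0, "wy": 0, "wz": 0, "claw": 1},
  {"x": 0, "y": 0, "z": -0.008, "wx": 0, "wy": 0, "wz": 0, "claw": 1},
])

```text
time_s: 11.7
eef_pos: [0.5133, -0.0542, 0.1388]
eef_rot: [0.0, -0.005, 1.0, -0.0]
ft_force: [0.6, 0.6, -2.8]
opening: 0.168
```

Emit:
servo_tool([
  {"x": 0, "y": 0, "z": -0.004, "wx": 0, "wy": 0, "wz": 0, "claw": 1},
  {"x": 0, "y": 0, "z": -0.008, "wx": 0, "wy": 0, "wz": 0, "claw": 1},
  {"x": 0, "y": 0, "z": -0.012, "wx": 0, "wy": 0, "wz": 0, "claw": 1},
  {"x": 0, "y": 0, "z": -0.016, "wx": 0, "wy": 0, "wz": 0, "claw": 1},
  {"x": 0, "y": 0, "z": -0.016, "wx": 0, "wy": 0, "wz": 0, "claw": 1},
])

```text
time_s: 12.32
eef_pos: [0.5129, -0.0541, 0.1425]
eef_rot: [-0.0, -0.005, 1.0, 0.0]
ft_force: [-1.7, 0.7, -4.7]
opening: 0.169
```

Emit:
servo_tool([
  {"x": 0, "y": 0, "z": -0.004, "wx": 0, "wy": 0, "wz": 0, "claw": 1},
  {"x": 0, "y": 0, "z": -0.008, "wx": 0, "wy": 0, "wz": 0, "claw": 1},
  {"x": 0, "y": 0, "z": -0.012, "wx": 0, "wy": 0, "wz": 0, "claw": 1},
  {"x": 0, "y": 0, "z": -0.016, "wx": 0, "wy": 0, "wz": 0, "claw": 1},
  {"x": 0, "y": 0, "z": -0.016, "wx": 0, "wy": 0, "wz": 0, "claw": 1},
])

```text
time_s: 12.95
eef_pos: [0.5134, -0.0542, 0.1469]
eef_rot: [0.0, -0.005, 1.0, -0.0]
ft_force: [-1.0, 1.1, -3.8]
opening: 0.168
```

```bash
python3 -c "
from h import *
plan(.5133,-.0542,.16,90.5)
a=grab('top')['pixels'][130:250,230:350,::-1];b=grab('scene')['pixels'][150:270,200:340,::-1]
cv2.imwrite('pics/w.png',np.hstack([cv2.resize(a,(400,400)),cv2.resize(b,(400,343),interpolation=2)[:343] if 0 else cv2.resize(b,(400,400),interpolation=2)]))"
```

```text
shift fr [ 0.0003  0.0001 -0.0523] turn fr [-0.      0.0001  0.0003] t 12.95 pos [ 0.5134 -0.0542  0.1469] yang 90.59 F [-1.04  1.05 -3.82] T [0.12 0.38 0.05] op 0.168
```

View pics/w.png

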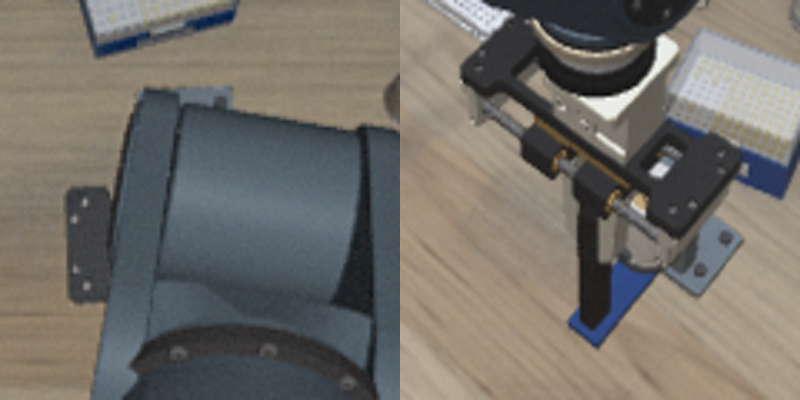

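Emit:
servo_tool([
  {"x": 0, "y": 0, "z": -0.005, "wx": 0, "wy": 0, "wz": 0, "claw": 1},
  {"x": 0, "y": 0, "z": -0.01, "wx": 0, "wy": 0, "wz": 0, "claw": 1},
  {"x": 0, "y": 0, "z": -0.015, "wx": 0, "wy": 0, "wz": 0, "claw": 1},
  {"x": 0, "y": 0, "z": -0.02, "wx": 0, "wy": 0, "wz": 0, "claw": 1},
  {"x": 0, "y": 0, "z": -0.025, "wx": 0, "wy": 0, "wz": 0, "claw": 1},
  {"x": 0, "y": 0, "z": -0.03, "wx": 0, "wy": 0, "wz": 0, "claw": 1},
  {"x": 0, "y": 0, "z": -0.03, "wx": 0, "wy": 0, "wz": 0, "claw": 1},
])

```text
time_s: 13.92
eef_pos: [0.5133, -0.0542, 0.1543]
eef_rot: [0.0, -0.005, 1.0, -0.0]
ft_force: [0.5, 0.1, -3.1]
opening: 0.169
```

```bash
python3 -c "
from h import *
for i in range(3): grab('scene');plan(.5133,-.0542,.16,90.5)
im=grab('scene');a=im['pixels']
R,G,B=[a[...,i].astype(int) for i in range(3)]
b=a[150:290,180:340,::-1];cv2.imwrite('pics/w2.png',cv2.resize(b,(685,600),interpolation=2))"
```

```text
shift fr [-0.     -0.     -0.0229] turn fr [-0.      0.0001  0.0003] t 13.975 pos [ 0.5133 -0.0542  0.1543] yang 90.59 F [-0.27 -0.73 -3.32] T [-0.06 -0.01 -0.  ] op 0.168
shift fr [-0.0001 -0.     -0.0231] turn fr [-0.      0.      0.0002] t 14.025 pos [ 0.5133 -0.0542  0.1542] yang 90.59 F [ 0.01 -0.86 -2.22] T [0.01 0.04 0.  ] op 0.169
shift fr [-0.0002 -0.0002 -0.0231] turn fr [-0.      0.      0.0003] t 14.075 pos [ 0.5133 -0.0542  0.1542] yang 90.59 F [ 0.78 -0.33 -2.31] T [ 0.01  0.01 -0.02] op 0.167
```

View pics/w2.png

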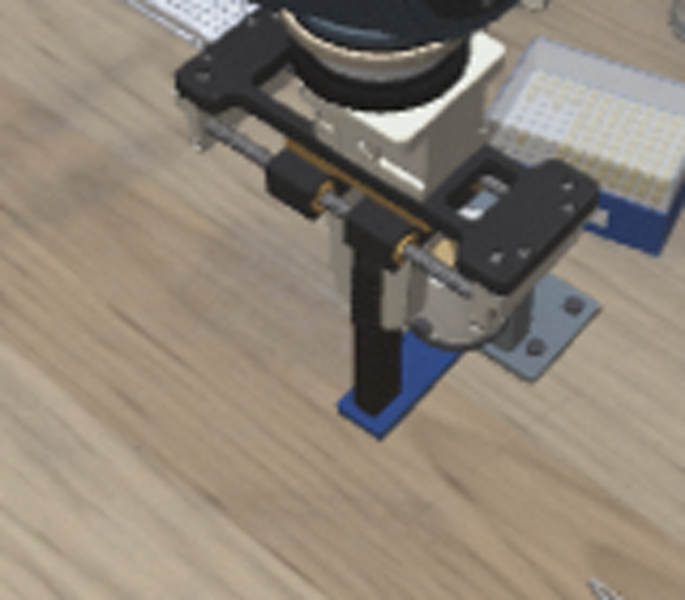

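Emit:
servo_tool([
  {"x": 0, "y": 0, "z": -0.005, "wx": 0, "wy": 0, "wz": 0, "claw": 1},
  {"x": 0, "y": 0, "z": -0.01, "wx": 0, "wy": 0, "wz": 0, "claw": 1},
  {"x": 0, "y": 0, "z": -0.01, "wx": 0, "wy": 0, "wz": 0, "claw": 1},
])

```text
time_s: 14.5
eef_pos: [0.5132, -0.0541, 0.1568]
eef_rot: [0.0, -0.005, 1.0, -0.0]
ft_force: [0.2, -0.4, -3.9]
opening: 0.169
```

```bash
python3 -c "
from h import *
for i in range(3): im=grab('scene');plan(.5133,-.0542,.16,90.5)
for z in(.119,.133,.137,.14): print(z,(proj(im,[.5745,-.0575,z])-[180,150])*4.28)"
```

```text
shift fr [-0.0002 -0.0002 -0.0129] turn fr [-0.      0.      0.0003] t 14.55 pos [ 0.5133 -0.0542  0.1568] yang 90.59 F [-0.17 -0.1  -2.21] T [-0.01  0.1   0.03] op 0.169
shift fr [-0.0004 -0.0003 -0.0132] turn fr [-0.      0.      0.0003] t 14.6 pos [ 0.5132 -0.0541  0.1567] yang 90.59 F [ 0.59 -0.44 -2.74] T [-0.02  0.13 -0.01] op 0.17
shift fr [-0.0004 -0.0002 -0.0131] turn fr [-0.      0.      0.0003] t 14.65 pos [ 0.5132 -0.0542  0.1567] yang 90.59 F [ 0.18  0.37 -2.59] T [-0.05  0.13 -0.03] op 0.168
0.119 [458.69049183 244.62137858]
0.133 [459.83501908 227.28855394]
0.137 [460.16744019 222.25433843]
0.14 [460.41836548 218.45430293]
```

Emit:
servo_tool([
  {"x": 0, "y": 0, "z": -0.005, "wx": 0, "wy": 0, "wz": 0, "claw": 1},
  {"x": 0, "y": 0, "z": -0.007, "wx": 0, "wy": 0, "wz": 0, "claw": 1},
  {"x": 0, "y": 0, "z": -0.007, "wx": 0, "wy": 0, "wz": 0, "claw": 1},
  {"x": 0, "y": 0, "z": -0.007, "wx": 0, "wy": 0, "wz": 0, "claw": 1},
])

```text
time_s: 15.15
eef_pos: [0.5133, -0.0541, 0.1585]
eef_rot: [0.0, -0.005, 1.0, -0.0]
ft_force: [-0.9, -0.4, -2.3]
opening: 0.167
```

Emit:
servo_tool([
  {"x": 0, "y": 0, "z": 0.01, "wx": 0, "wy": 0, "wz": 0, "claw": 1},
  {"x": 0, "y": 0, "z": 0.02, "wx": 0, "wy": 0, "wz": 0, "claw": 1},
  {"x": 0, "y": 0, "z": 0.032, "wx": 0, "wy": 0, "wz": 0, "claw": 1},
  {"x": 0, "y": 0, "z": 0.032, "wx": 0, "wy": 0, "wz": 0, "claw": 1},
])

```text
time_s: 15.65
eef_pos: [0.5132, -0.0541, 0.1503]
eef_rot: [-0.0, -0.005, 1.0, 0.0]
ft_force: [-0.2, -0.3, -1.3]
opening: 0.168
```

```bash
python3 -c "
from h import *
for i in range(3): im=grab('scene');plan(.5133,-.0542,.129,90.5)
a=im['pixels'][185:245,255:320,::-1];cv2.imwrite('pics/w3.png',cv2.resize(a,None,fx=8,fy=8,interpolation=2))"
```

```text
shift fr [-0.0002 -0.0002  0.0857] turn fr [-0.      0.      0.0003] t 15.7 pos [ 0.5133 -0.0541  0.1504] yang 90.59 F [ 0.97  0.03 -0.92] T [ 0.01 -0.   -0.02] op 0.169
shift fr [-0.0001 -0.0002  0.0861] turn fr [-0.      0.      0.0003] t 15.75 pos [ 0.5133 -0.0542  0.1505] yang 90.59 F [ 0.71  0.61 -0.51] T [ 0.05  0.02 -0.02] op 0.168
shift fr [ 0.0001 -0.0002  0.0862] turn fr [-0.      0.      0.0003] t 15.8 pos [ 0.5133 -0.0542  0.1506] yang 90.59 F [ 0.33  0.14 -1.03] T [0.02 0.08 0.  ] op 0.165
```

View pics/w3.png

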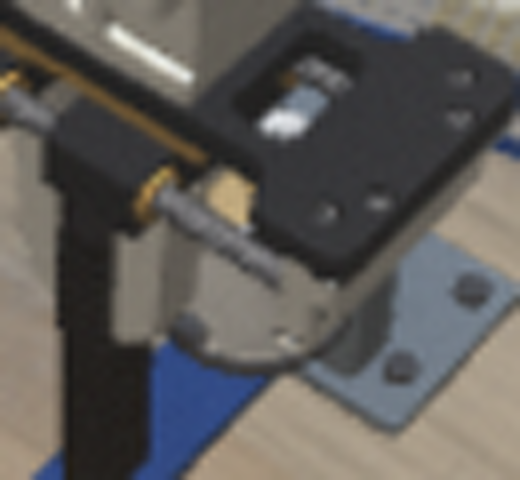

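Emit:
servo_tool([
  {"x": 0, "y": 0, "z": 0.03, "wx": 0, "wy": 0, "wz": 0, "claw": 1},
  {"x": 0, "y": 0, "z": 0.06, "wx": 0, "wy": 0, "wz": 0, "claw": 1},
  {"x": 0, "y": 0, "z": 0.087, "wx": 0, "wy": 0, "wz": 0, "claw": 1},
  {"x": 0, "y": 0, "z": 0.087, "wx": 0, "wy": 0, "wz": 0, "claw": 1},
  {"x": 0, "y": 0, "z": 0.087, "wx": 0, "wy": 0, "wz": 0, "claw": 1},
])

```text
time_s: 16.42
eef_pos: [0.5133, -0.0542, 0.1288]
eef_rot: [0.0, -0.005, 1.0, -0.0]
ft_force: [-0.1, 0.3, -0.8]
opening: 0.17
```

Emit:
servo_tool([
  {"x": 0.04, "y": 0, "z": 0, "wx": 0, "wy": 0, "wz": 0, "claw": 1},
  {"x": 0.12, "y": 0, "z": 0, "wx": 0, "wy": 0, "wz": 0, "claw": 1},
  {"x": 0.22, "y": 0, "z": 0, "wx": 0, "wy": 0, "wz": 0, "claw": 1},
  {"x": 0.32, "y": 0, "z": 0, "wx": 0, "wy": 0, "wz": 0, "claw": 1},
  {"x": 0.36, "y": 0.12, "z": 0, "wx": 0, "wy": 0, "wz": 0, "claw": 1},
  {"x": 0.36, "y": 0.26, "z": 0, "wx": 0, "wy": 0, "wz": 0, "claw": 1},
  {"x": 0.3, "y": 0.42, "z": 0, "wx": 0, "wy": 0, "wz": 0, "claw": 1},
  {"x": 0.26, "y": 0.56, "z": 0, "wx": 0, "wy": 0, "wz": 0, "claw": 1},
  {"x": 0.24, "y": 0.68, "z": 0, "wx": 0, "wy": 0, "wz": 0, "claw": 1},
  {"x": 0.24, "y": 0.72, "z": 0, "wx": 0, "wy": 0, "wz": 0, "claw": 1},
  {"x": 0.24, "y": 0.72, "z": 0, "wx": 0, "wy": 0, "wz": 0, "claw": 1},
  {"x": 0.24, "y": 0.72, "z": 0, "wx": 0, "wy": 0, "wz": 0, "claw": 1},
])

```text
time_s: 17.92
eef_pos: [0.4511, 0.1244, 0.1287]
eef_rot: [-0.0, -0.005, 1.0, -0.0]
ft_force: [0.1, -0.8, -0.6]
opening: 0.168
```

```bash
python3 -c "
from h import *
plan(.4533,.126,.1156,90.5)
a=grab('top')['pixels'][130:250,200:340,::-1];b=grab('scene')['pixels'][130:270,170:330,::-1]
cv2.imwrite('pics/p.png',np.hstack([cv2.resize(a,(350,300),interpolation=2),cv2.resize(b,(450,394),interpolation=2)[:300] if 0 else cv2.resize(b,(343,300),interpolation=2)]))"
```

```text
shift fr [-0.0089  0.0065  0.0525] turn fr [-0.     -0.      0.0001] t 17.925 pos [0.4511 0.1244 0.1287] yang 90.55 F [ 0.07 -0.83 -0.63] T [-0.01  0.06 -0.04] op 0.168
```

View pics/p.png

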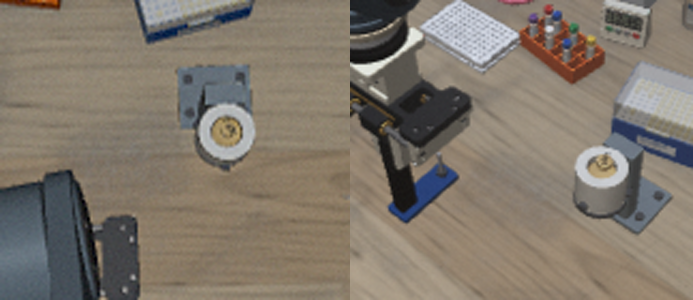

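Emit:
servo_tool([
  {"x": 0, "y": 0, "z": 0.015, "wx": 0, "wy": 0, "wz": 0, "claw": 1},
  {"x": 0, "y": 0, "z": 0.03, "wx": 0, "wy": 0, "wz": 0, "claw": 1},
  {"x": 0, "y": 0, "z": 0.042, "wx": 0, "wy": 0, "wz": 0, "claw": 1},
  {"x": 0, "y": 0, "z": 0.046, "wx": 0, "wy": 0, "wz": 0, "claw": 1},
  {"x": 0, "y": 0, "z": 0.046, "wx": 0, "wy": 0, "wz": 0, "claw": 1},
])

```text
time_s: 18.65
eef_pos: [0.4513, 0.1252, 0.1171]
eef_rot: [-0.0, -0.005, 1.0, -0.0]
ft_force: [-0.3, 0.1, -1.6]
opening: 0.17
```

Emit:
servo_tool([
  {"x": 0, "y": 0, "z": 0.004, "wx": 0, "wy": 0, "wz": 0, "claw": 1},
  {"x": 0, "y": 0, "z": 0.005, "wx": 0, "wy": 0, "wz": 0, "claw": 1},
  {"x": 0, "y": 0, "z": 0.005, "wx": 0, "wy": 0, "wz": 0, "claw": 1},
])

```text
time_s: 19.02
eef_pos: [0.4514, 0.1252, 0.116]
eef_rot: [0.0, -0.005, 1.0, -0.0]
ft_force: [-0.7, 0.3, -1.7]
opening: 0.167
```

```bash
python3 -c "
from h import *
for i in range(3): im=grab('scene');plan(.4533,.126,.1156,90.5)"
```

```text
shift fr [-0.0076  0.003   0.0016] turn fr [-0.      0.      0.0003] t 19.075 pos [0.4514 0.1252 0.116 ] yang 90.59 F [ 0.1  -0.18 -1.8 ] T [ 0.03 -0.    0.04] op 0.169
shift fr [-0.0078  0.003   0.0015] turn fr [-0.      0.      0.0003] t 19.125 pos [0.4514 0.1252 0.116 ] yang 90.6 F [ 0.    1.06 -1.43] T [ 0.07  0.02 -0.  ] op 0.17
shift fr [-0.0077  0.003   0.0015] turn fr [-0.      0.      0.0003] t 19.175 pos [0.4514 0.1252 0.116 ] yang 90.59 F [ 0.46  0.04 -1.62] T [ 0.04 -0.02  0.01] op 0.167
```

Not in contact yet; I'll lower 0.5 mm at a time.

Emit:
servo_tool([
  {"x": 0, "y": 0, "z": 0.002, "wx": 0, "wy": 0, "wz": 0, "claw": 1},
  {"x": 0, "y": 0, "z": 0.002, "wx": 0, "wy": 0, "wz": 0, "claw": 1},
])

```text
time_s: 19.42
eef_pos: [0.4513, 0.1252, 0.1157]
eef_rot: [0.0, -0.005, 1.0, -0.0]
ft_force: [-1.7, -1.2, 3.8]
opening: 0.171
```

Emit:
servo_tool([
  {"x": 0, "y": 0, "z": 0.002, "wx": 0, "wy": 0, "wz": 0, "claw": 1},
  {"x": 0, "y": 0, "z": 0.002, "wx": 0, "wy": 0, "wz": 0, "claw": 1},
])

```text
time_s: 19.68
eef_pos: [0.4513, 0.1252, 0.1156]
eef_rot: [0.0, -0.005, 1.0, -0.0]
ft_force: [-6.0, -1.5, 12.1]
opening: 0.167
```

Emit:
servo_tool([
  {"x": 0, "y": 0, "z": -0.002, "wx": 0, "wy": 0, "wz": 0, "claw": 1},
  {"x": 0, "y": 0, "z": -0.002, "wx": 0, "wy": 0, "wz": 0, "claw": 0.4},
  {"x": 0, "y": 0, "z": -0.002, "wx": 0, "wy": 0, "wz": 0, "claw": 0},
  {"x": 0, "y": 0, "z": -0.002, "wx": 0, "wy": 0, "wz": 0, "claw": -0.5},
  {"x": 0, "y": 0, "z": -0.002, "wx": 0, "wy": 0, "wz": 0, "claw": -1},
  {"x": 0, "y": 0, "z": -0.002, "wx": 0, "wy": 0, "wz": 0, "claw": -1},
  {"x": 0, "y": 0, "z": -0.002, "wx": 0, "wy": 0, "wz": 0, "claw": -1},
  {"x": 0, "y": 0, "z": -0.002, "wx": 0, "wy": 0, "wz": 0, "claw": -1},
])

```text
time_s: 20.68
eef_pos: [0.4514, 0.1252, 0.1154]
eef_rot: [0.0, -0.005, 1.0, -0.0]
ft_force: [-0.5, -0.8, 0.2]
opening: 0.873
```

Emit:
servo_tool([
  {"x": 0, "y": 0, "z": -0.1, "wx": 0, "wy": 0, "wz": 0, "claw": -1},
  {"x": 0, "y": 0, "z": -0.25, "wx": 0, "wy": 0, "wz": 0, "claw": -1},
  {"x": 0, "y": 0, "z": -0.45, "wx": 0, "wy": 0, "wz": 0, "claw": -1},
  {"x": 0.2, "y": 0.2, "z": -0.55, "wx": 0, "wy": 0, "wz": 0, "claw": -1},
  {"x": 0.4, "y": 0.4, "z": -0.55, "wx": 0, "wy": 0, "wz": 0, "claw": -1},
  {"x": 0.5, "y": 0.6, "z": -0.55, "wx": 0, "wy": 0, "wz": 0, "claw": -1},
  {"x": 0.5, "y": 0.6, "z": -0.55, "wx": 0, "wy": 0, "wz": 0, "claw": -1},
  {"x": 0.5, "y": 0.6, "z": -0.55, "wx": 0, "wy": 0, "wz": 0, "claw": -1},
])

```text
time_s: 21.68
eef_pos: [0.3247, 0.2741, 0.2529]
eef_rot: [0.0, -0.006, 1.0, -0.0]
ft_force: [0.8, -0.6, -0.1]
opening: 0.997
```

```bash
python3 -c "
from h import *
plan(.4533,.126,.1156,90.5)
for c,q,z in(('top','ejector',0),('scene','ejector',0),('top','ejector_grip',.108),('scene','ejector_grip',.108),('top','pin_tip',.046),('scene','pin_tip',.046)):
    im=grab(c); print(c,q,[(round(o['p'],2),np.round(atz(im,o['at'],z),4)) for o in r.pinpoint(c,q)[:1]])
im=grab('scene');print(proj(im,[.5745,-.0575,.133]),proj(im,[.5745,-.0575,.119]))
a=grab('top')['pixels'][130:250,200:340,::-1];b=im['pixels'][140:250,180:330,::-1]
cv2.imwrite('pics/f.png',np.vstack([cv2.resize(b,(750,550),interpolation=2)]))
cv2.imwrite('pics/f2.png',cv2.resize(a,None,fx=4,fy=4,interpolation=2))"
```

```text
shift fr [-0.5071 -0.5984  0.5494] turn fr [-0.      0.      0.0005] t 21.675 pos [0.3247 0.2741 0.2529] yang 90.69 F [ 0.78 -0.6  -0.06] T [0.02 0.06 0.01] op 0.997
top ejector [(0.7, array([0.4612, 0.1287, 0.    ]))]
scene ejector [(0.77, array([0.4496, 0.1212, 0.    ]))]
top ejector_grip [(0.67, array([0.4521, 0.1262, 0.108 ]))]
scene ejector_grip [(0.75, array([0.4396, 0.1214, 0.108 ]))]
top pin_tip [(0.86, array([0.5098, 0.1331, 0.046 ]))]
scene pin_tip [(0.69, array([ 0.6204, -0.2471,  0.046 ]))]
[287.43808857 203.10480232] [287.17067566 207.15452771]
```

View pics/f.png

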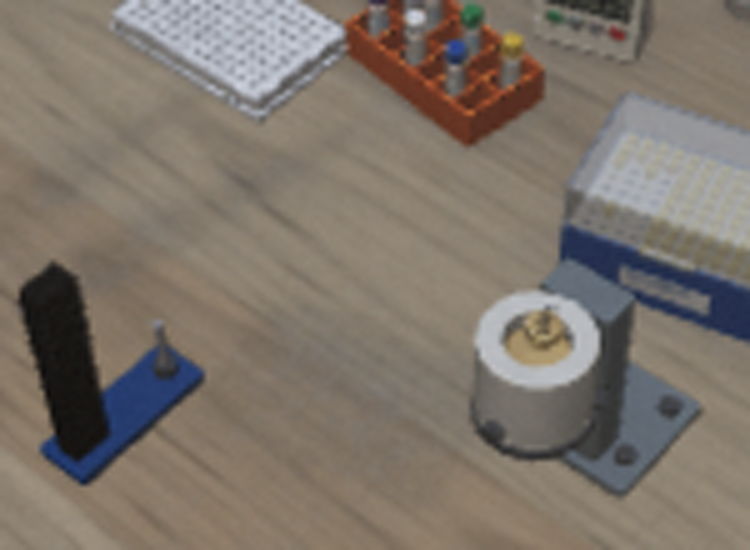

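```bash
python3 -c "
from station import r
print(r.sign_off())"
```

```text
the job is handed in; nothing more can be done
None
```

The job is done and handed in at about 22 s of the 67 s allowed. The weight is held up on its catches, and the ejector stands upright on the desk about 18 cm to the side of the block.

- **Finding the hole:** I took the ejector by its handle and touched the pin under the block in light steps. The strongest touch read 11.3 N, against the 20 N limit. The pin entered the hole at the fifth touch, towards the front-left (-x, +y).
- **Pushing the weight:** I raised the pin until the weight's load came off it, a little past the catch height. It stayed unloaded when I lowered the pin again. Then I drew the ejector out and stood it up.

**Last checks:**
- **Weight:** the final picture shows its knob above the rim. Its pixel height fits the catch position (top about 133 mm above the desk), roughly 6 s after the pin was lowered away.
- **Ejector:** it stands flat and upright, and the open gripper is clear of everything.
- **Disagreements:** one network reading of the pin tip in the scene camera was plainly a false detection, near the bottle. The two cameras also differed by about 1 cm on the ejector's position. Neither matters for the result.
- **Not confirmed:** the wrist force read lower than the stated 5 to 9 N while pushing (about 3 to 5 N). The wrist moment fitted a load of about 6 N. I never saw the moment the catches snapped in; I inferred it from the load dropping and the weight staying up.

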